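# Re-space the block tote and stow two printing blocks

## Task

The two dividers of the plywood tote stand too near its ends for the printing blocks lying on the table. Slide the dividers so that the long border block fits and lies flat in the end bay on the side of the square wooden colour tray, and the short block lies flat in the end bay on the side of the round steel basin, with the block already stored in the tote still flat in the bay between the dividers (a divider may push it along). Set the blocks down, do not drop them, and leave the other things on the table where they are.

Things in the scene. Friction and masses are not known exactly. Their poses are not given: they have to be found in the camera images.
- tote: Plywood tote, fixed to the table, outer 130 (x) x 430 (y) x 50 mm high; walls 10 mm, floor 8 mm thick, inside 110 x 410 mm. Origin: centre of its underside; its y axis runs along its length, so inner end faces are at y = +205 mm (left end) and y = -205 mm (right end).
- tab_left (a point): Top centre of the grip tab of the left (+y) divider, 112 mm above the tote's underside. The divider is an 8 mm thick panel across the tote, up to 64 mm above the tote's underside, with a tab above it 60 mm (tote x) x 14 mm (tote y), from 62 to 112 mm. Axes as the tote's. Slides along the tote's y with about 3 N of friction, stays where left and cannot be lifted out.
- tab_right (a point): The same point on the right (-y) divider, which is identical.
- divider_left (a joint): Slide of the left divider in m, growing towards the tote's middle: its centre is at tote y = +0.150 - value; end bay between divider and left end wall is 51 mm + value. Travel -0.04 to 0.2.
- divider_right (a joint): Slide of the right divider in m, growing towards the tote's middle: its centre is at tote y = -0.150 + value; end bay is 51 mm + value. Travel -0.04 to 0.2.
- long_block: Long border printing block, dark wood, 70 (x) x 165 (y) x 45 mm high, with a bar handle on top along its y: 26 mm thick (x), 100 mm long, its top 75 mm above the underside. About 0.4 kg. Origin: centre of its underside, z up. Lies on the table.
- short_block: Short printing block, dark wood, 70 (x) x 75 (y) x 45 mm high, bar handle on top along its y: 26 mm thick, 60 mm long, top 75 mm above the underside. About 0.2 kg. Origin: centre of its underside. Lies on the table.
- stored_block: Block already in the tote between the dividers, 85 (x) x 90 (y) x 45 mm high, bar handle along its y, 26 mm thick, 55 mm long, top 75 mm above the underside. About 0.28 kg. Origin: centre of its underside, on the tote's floor. It slides along the floor when a divider pushes it.
- tray: Square-cornered dark wooden colour tray, fixed, 200 x 160 x 50 mm high, with a cork pad in it; stands beyond one end of the tote, either end. Origin: centre of its underside.
- basin: Round steel basin, fixed, 160 mm across, 60 mm high; stands beyond the other end. Origin: centre of its underside.
- brush: Bystander: brush 150 mm long lying on the table on the robot's side of the tote, between the two blocks. Origin: under its middle.
- round_block: Bystander: round knobbed block, 76 mm across, 60 mm high, beyond the tote. Origin: centre of underside.
- jar: Bystander: amber jar, 70 mm across, 90 mm high, beyond the tote. Origin: centre of underside.
- scraper: Bystander: scraper 200 mm long at the right of the table. Origin: under its middle.
- mallet: Bystander: hammer 240 mm long at the left of the table. Origin: under its middle.

How it is judged:
By the outcome, as a careful person would: the job done as asked, in the order asked, and still so for the second after the job is handed in, with the robot touching nothing.
It also fails if it takes over 64 s, if anything falls off the work surface, if the arm or the gripper's body presses on something with over 40 N, if the wrist force passes 120 N, or if a joint passes its speed limit or range.

## Robot

A 6-joint arm with a two-finger parallel gripper is mounted at the origin on the work surface. World frame = base frame: x ahead of the robot, y to its left, z up, the work surface at z = 0. Lengths are in mm, angles in rad, forces in N, time in s.
With the tool pointing down it reaches from about 375 to 825 mm from the base axis. Payload 5.5 kg.
Tool frame: the origin (TCP) lies between the finger pads; the fingertips stand 25 mm ahead of it and the grasp point (between the pads) lies 6 mm ahead of it; z points along the fingers, y is the line along which they close (so a half turn about z gives the same grasp; the last joint's range is limited). The gripper opens to 85 mm and grips with 20 to 120 N. Pads are 22 mm wide; open, the fingers measure 114 mm over their backs; the gripper's body (76 mm by 85 mm) begins 54 mm behind the grasp point. The pads swing forward as they close: fully open they stand 13 mm farther back than shut.
Start: joints at [-1.13, 0.314, -0.047, 1.21, 0, 1.571], TCP at [255.994, -542.643, 256.299] pointing down, gripper open.
Joint ranges: [-2.67, 2.67], [-0.69, 1.73], [-1.03, 1.25], [-2.08, 2.16], [-1.42, 1.45], [-3.14, 3.14]. Speed limits (rad/s): [2.39, 2.39, 3.01, 3.14, 3.14, 3.14].

## Interface

Orientations are given as a rotation vector (axis times angle).
In Python, from workcell import r, fingers, kin, read_state, get_image, ticket, recognise, cut_out gives the robot as it stands. Calls block until the motion is done:
- r.goto(position, orientation): joint-space move of the TCP to a pose.
- r.move_l(position, rotation=None, rate=150): straight line of the TCP; rotation=None keeps the orientation; rate is the mean speed in mm/s.
- r.move_j(angles): joint-space move.
- fingers.open_gripper() and fingers.grasp(grasp_force=None): open the fingers fully, or close them until they stop; grasp_force is the grip in N (None keeps the last).
- r.pause(seconds).
- kin.solve_ik(position, orientation): joint angles nearest the present ones, or None.
- read_state(): the state.
- get_image(name): name is "scene" or "top" or "wrist"; returns a dict with "image" (384x512x3 uint8, red, green, blue), "fx", "fy", "cx", "cy" (pixels), "dist" ([k1, k2, p1, p2, k3] as OpenCV has them; the pictures are not rectified), "origin" and "attitude" of the camera in the world; the wrist camera has in their place "mount" (4x4, takes a point from camera to tool coordinates, whose origin is the TCP and whose axes are the flange's). Camera axes: x right, y up, looking along -z (the intrinsics and any distortion apply to the point x, -y, -z); pixel columns grow to the right and rows downward; lengths in mm; the calibration is good to about 2 mm. A picture is of the moment at which its call begins: read the wrist's pose just before it. There is no depth.
A pose or a line that the arm cannot do raises r.PlanningError and nothing moves.
- ticket.sign_off(): hands the job in; it is judged then, once.
Trained networks look in the newest picture that a camera, given by its name, has taken for a name from the list of things; names that differ only in an ending like _2 or _b are one class to them, and where a whole thing is asked for, a point or a joint stands for the part that bears it (a point fixed in the world has none). Each returns a list of dicts, best first, with "confidence" (0 to 1); they miss things now and then, are a little off and sometimes report something else, mostly with a low value. They report only what shows in the picture. A call takes as long as a camera call.
- recognise(name, camera): "rect" ([left, top, width, height] in pixels, round what is visible of it).
- cut_out(name, camera): "pixels" (384x512 bool, what is visible of it) and "rect" ([left, top, width, height] in pixels, round what is visible of it).
The state is a dict: "time_s": time; "joints": joint angles; "joint_velocities": joint speeds; "joint_torque": joint torques, N m; "tcp_pos": TCP position; "eef_rot": TCP orientation; "ft_force": force on the tool from outside, world axes, zero at the start; "torque": the same for the moment, N m; "grip_width": opening from 0.0 (shut) to 1.0 (fully open); "finger_force": force on a finger pad.
Only numpy, scipy, OpenCV 4.12 (cv2) and the standard library are available. Lean on these libraries where they do the work, as an engineer would, in place of code of your own. Each camera call takes 0.05 s, during which the arm holds its last target. There are 200 camera calls.

## Working session

There is one attempt and no reset: what is moved stays moved. The work goes in short steps, each a Python script; the robot and the scene stay as the last script left them, time stands still between calls to the robot, and variables do not carry over. Pictures are saved under pics/ and viewed, at most 10 in all, crops included, and the job is handed in when it is done.

```bash
ls; mkdir -p pics
python3 - <<'E'
from workcell import *
import cv2,numpy as np
ims=[]
for c in("top","scene"):
    d=get_image(c); ims.append(d["image"]); print(c,{k:np.round(v,3).tolist() for k,v in d.items() if k!="image"})
    for n in["tote","tab_left","long_block","short_block","stored_block","tray","basin","brush"]:
        for k in recognise(n,c)[:2]: print(n,np.round(k["rect"]),round(k["confidence"],2))
    cv2.imwrite(f"pics/{c}0.png",cv2.resize(d["image"][:,:,::-1],(800,600)))
s=read_state();print(s["time_s"],s["eef_rot"],s["ft_force"],s["grip_width"])
E
```

```text
pics
workcell.py
top {'fx': 353.156, 'fy': 353.156, 'cx': 256.152, 'cy': 188.285, 'dist': [-0.032, 0.0, 0.0, 0.0, 0.0], 'origin': [461.809, 18.266, 1281.686], 'attitude': [0.077, -0.075, -1.586]}
tote [208. 152. 123.  46.] 0.62
tab_left [221. 161.  12.  24.] 0.6
long_block [172. 219.  45.  22.] 0.59
short_block [314. 222.  22.  26.] 0.58
stored_block [260. 159.  25.  26.] 0.62
tray [127. 148.  52.  58.] 0.72
basin [350. 147.  43.  48.] 0.88
brush [258. 217.  12.  41.] 0.76
scene {'fx': 376.024, 'fy': 376.024, 'cx': 254.329, 'cy': 189.116, 'dist': [-0.06, 0.0, 0.0, 0.0, 0.0], 'origin': [1299.817, -496.081, 937.69], 'attitude': [0.747, 0.363, 0.885]}
tote [179. 176. 132.  92.] 0.82
tote [108. 239.  60.  53.] 0.24
tab_left [270. 176.  23.  27.] 0.74
long_block [251. 141.  43.  34.] 0.85
short_block [144. 188.  32.  32.] 0.76
short_block [302. 146.  66.  50.] 0.17
stored_block [226. 203.  36.  32.] 0.58
tray [304. 144.  65.  53.] 0.67
tray [236. 242.  27.  35.] 0.18
basin [109. 238.  58.  58.] 0.73
brush [199. 169.  31.  25.] 0.7
0.9 [3.06554526e+00 6.86830623e-01 1.59490747e-05] [-0.46660341  0.4687244  -0.26584971] 1.001520164930733
```

View pics/top0.png

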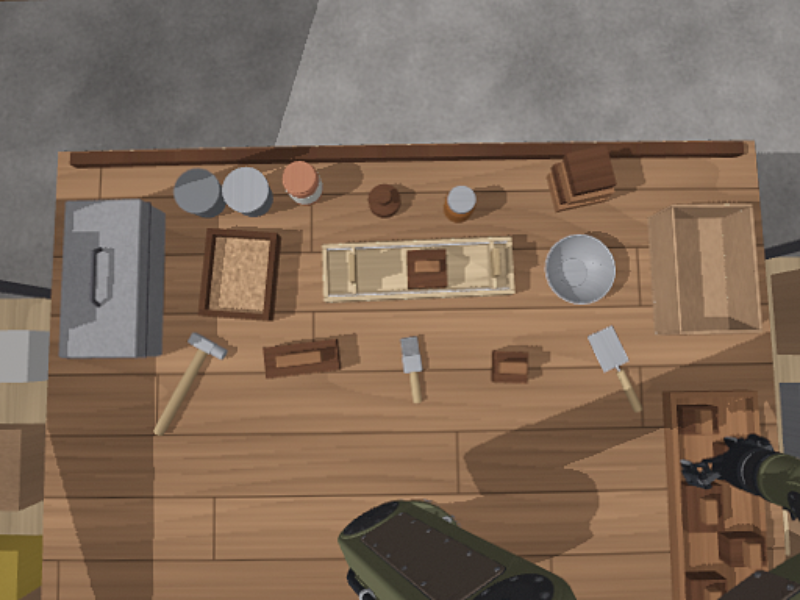

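View pics/scene0.png

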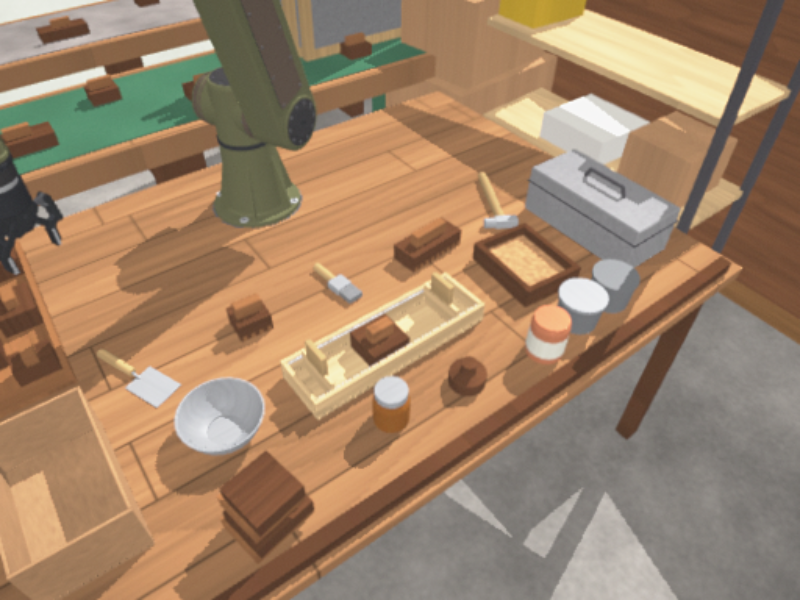

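Top (800x600 view): tote spans (322–515, 237–303), with tabs at about x=352 and x=497. The tray (240,275) is at its left (+y) end and the basin (580,270) at its right. The long block is at (302,357), the short block at (510,365). The scene view agrees, so the long block goes in the left bay. Next I'll fit the known shapes to the masks.

```bash
cat > h.py <<'E'
from workcell import *
import cv2,numpy as np
from scipy.optimize import minimize
from scipy.spatial.transform import Rotation as R
def cam(name):
    s=read_state(); d=get_image(name)
    if name=="wrist":
        T=np.eye(4);T[:3,:3]=R.from_rotvec(s["eef_rot"]).as_matrix();T[:3,3]=s["tcp_pos"];T=T@np.array(d["mount"])
        d["Rm"],d["o"]=T[:3,:3],T[:3,3]
    else: d["Rm"],d["o"]=R.from_rotvec(d["attitude"]).as_matrix(),np.array(d["origin"])
    d["K"]=np.array([[d["fx"],0,d["cx"]],[0,d["fy"],d["cy"]],[0,0,1.]]);d["D"]=np.array(d["dist"],float);d["name"]=name
    return d
F=np.diag([1.,-1,-1])
def proj(d,P):
    p=(np.asarray(P,float)-d["o"])@d["Rm"]@F
    return cv2.projectPoints(p.reshape(-1,1,3),np.zeros(3),np.zeros(3),d["K"],d["D"])[0].reshape(-1,2)
def plane(d,uv,z):
    n=cv2.undistortPoints(np.asarray(uv,float).reshape(-1,1,2),d["K"],d["D"]).reshape(-1,2)
    v=np.c_[n,np.ones(len(n))]@F@d["Rm"].T
    return d["o"]+v*((z-d["o"][2])/v[:,2])[:,None]
def box(x,y,z0,z1): return np.array([[a*x/2,b*y/2,c] for a in(-1,1) for b in(-1,1) for c in(z0,z1)])
B={"long_block":[box(70,165,0,45),box(26,100,45,75)],"short_block":[box(70,75,0,45),box(26,60,45,75)],
 "stored_block":[box(85,90,8,53),box(26,55,53,83)],"tote":[box(130,430,0,50)],"tab":[box(60,14,62,112),box(110,8,8,64)]}
def w(P,q):
    c,s=np.cos(q[2]),np.sin(q[2]); return P@np.array([[c,s,0],[-s,c,0],[0,0,1]])+[q[0],q[1],0]
def sil(d,parts,q,S=4):
    m=np.zeros((384*S,512*S),np.uint8)
    for P in parts: cv2.fillConvexPoly(m,cv2.convexHull(np.float32((proj(d,w(P,q))+.5)*S)).round().astype(int),1)
    return m>0
def fit(name,views,q0,key=None):
    """views: list of (d, mask)"""
    parts=B[key or name];S=4
    big=[np.kron(m,np.ones((S,S),bool)) for d,m in views]
    def cost(q):
        c=0
        for (d,_),m in zip(views,big):
            s=sil(d,parts,q,S); c+=1-(s&m).sum()/(s|m).sum()
        return c/len(views)
    sx=np.array([[0,0,0],[12,0,0],[0,12,0],[0,0,.12]])
    r=minimize(cost,q0,method="Nelder-Mead",options=dict(initial_simplex=np.array(q0)+sx,xatol=.1,fatol=1e-4))
    return r.x,1-r.fun
def mask(name,d,hull=False):
    c=cut_out(name,d["name"])
    if not c or c[0]["confidence"]<.3: return None
    m=c[0]["pixels"]
    if hull:
        p=np.argwhere(m)[:,::-1];z=np.zeros(m.shape,np.uint8);cv2.fillConvexPoly(z,cv2.convexHull(p.astype(np.int32)),1);m=z>0
    return m
def init(d,m,z):
    p=plane(d,np.argwhere(m)[:,::-1],z)[:,:2];(c,(a,b),_)=cv2.minAreaRect(p.astype(np.float32))
    u=np.linalg.svd(p-p.mean(0),full_matrices=False)[2][0]
    t=np.arctan2(u[1],u[0])-np.pi/2; t=(t+np.pi/2)%np.pi-np.pi/2
    return [*c,t],(a,b)
E
python3 - <<'E'
from h import *
t,s=cam("top"),cam("scene")
for n,z in[("tote",50),("long_block",45),("short_block",45),("stored_block",53)]:
    m=mask(n,t,n=="tote"); q,ab=init(t,m,z)
    if n=="short_block": q[2]=-.05
    print(n,np.round(q,2),np.round(ab),"top",*[np.round(v,3) for v in fit(n,[(t,m)],q)])
    if n!="tote":
        k=mask(n,s)
        if k is not None: print("   both",*[np.round(v,3) for v in fit(n,[(t,m),(s,k)],q)])
for n in("tab_left","tab_right"):
    for k in cut_out(n,"top")[:2]: print(n,k["confidence"],np.round(k["rect"]),init(t,k["pixels"],100))
E
```

```text
tote [ 6.3719e+02 -2.2890e+01  3.0000e-02] [142. 436.] top [ 6.40046e+02 -2.15120e+01  2.20000e-02] 0.958
long_block [4.4182e+02 2.4147e+02 1.3000e-01] [ 70. 170.] top [4.41740e+02 2.44093e+02 1.18000e-01] 0.958
   both [4.41740e+02 2.44093e+02 1.18000e-01] 0.479
short_block [ 4.1474e+02 -2.2331e+02 -5.0000e-02] [80. 76.] top [ 4.15301e+02 -2.25283e+02 -6.20000e-02] 0.906
   both [ 4.14656e+02 -2.25687e+02 -1.00000e-01] 0.864
stored_block [638.82 -41.94  -0.7 ] [92. 90.] top [ 6.41193e+02 -4.21820e+01  1.60000e-02] 0.948
   both [ 6.40181e+02 -4.11580e+01  3.60000e-02] 0.888
tab_left 0.72 [223. 160.   5.  26.] ([628.6390991210938, 121.45048522949219, np.float64(-1.5267524353696311)], (16.937829971313477, 92.06173706054688))
tab_left 0.71 [171. 218.  46.  25.] ([442.6752624511719, 231.76388549804688, np.float64(0.1119009157480213)], (67.51021575927734, 162.8466033935547))
tab_right 0.44 [314. 156.   8.  32.] ([637.2666015625, -183.0039520263672, np.float64(1.530492641991703)], (30.56049156188965, 99.13034057617188))
tab_right 0.35 [224. 160.   6.  27.] ([628.6672973632812, 123.13658142089844, np.float64(-1.5250305746842452)], (20.308456420898438, 92.03376770019531))
```

```bash
cat >> h.py <<'E'
def rot(a):
    y=np.array([np.cos(a),np.sin(a),0]);z=np.array([0,0,-1.]);return R.from_matrix(np.c_[np.cross(y,z),y,z]).as_rotvec()
def best(p,a):
    """of the two half-turn grasps take the one with the last joint nearer the present"""
    j=np.array(read_state()["joints"]);o=[]
    for b in(a,a+np.pi):
        k=kin.solve_ik(list(p),list(rot(b)))
        if k is not None:o.append((np.abs(np.array(k)-j).max(),b))
    return rot(min(o)[1])
def go(p,a): r.goto(list(p),list(best(p,a)))
E
python3 - <<'E'
from h import *
print(read_state()["joints"])
for p,a in[((410,-225,330),-.07),((570,-22,430),np.pi/2),((440,235,330),.118)]:
    go(p,a); d=cam("wrist"); s=read_state(); print(p,np.round(s["joints"],2),s["time_s"],np.round(d["o"]),np.round(-d["Rm"][:,2],2))
    for n,q in[("tote",[640,-21.5,.022]),("long_block",[441.7,244,.118]),("short_block",[415.3,-225.3,-.06]),("stored_block",[641.2,-42.2,.016])]:
        m=mask(n,d,n=="tote")
        if m is not None and m.sum()>300:
            print(n,m.sum(),np.argwhere(m).min(0),np.argwhere(m).max(0),*[np.round(v,3) for v in fit(n,[(d,m)],q)])
    cv2.imwrite(f"pics/w{int(p[1])}.png",d["image"][:,:,::-1])
    if p[1]==-22:
        for n in("tab_left","tab_right"):
            for k in recognise(n,"wrist")[:2]: print(n,k["confidence"],np.round(k["rect"]))
E
```

```text
[-1.13002490e+00  3.13491876e-01 -4.70881744e-02  1.21020538e+00
  1.15738793e-05  1.57080875e+00]
(410, -225, 330) [-0.5   0.04 -0.21  1.32 -0.    1.14] 2.85 [ 416. -144.  446.] [-0.02 -0.32 -0.95]
short_block 3914 [111 223] [177 284] [ 4.13685e+02 -2.22655e+02 -6.60000e-02] 0.968
stored_block 384 [  0 414] [  8 486] [ 6.46833e+02 -3.92890e+01  1.80000e-02] 0.9
(570, -22, 430) [-0.04  0.25  0.26  1.58 -0.   -0.04] 4.1833 [488. -22. 546.] [ 0.32 -0.   -0.95]
tote 25555 [130 106] [224 399] [ 6.38228e+02 -1.93970e+01  2.90000e-02] 0.984
long_block 7505 [  2 377] [ 74 511] [4.41151e+02 2.45788e+02 1.09000e-01] 0.979
short_block 3365 [ 0 63] [ 49 138] [ 4.14435e+02 -2.22541e+02 -3.80000e-02] 0.968
stored_block 3388 [148 209] [209 268] [ 6.38886e+02 -4.02190e+01  1.70000e-02] 0.937
tab_left 0.84 [334. 145.  32.  69.]
(440, 235, 330) [ 0.49  0.1  -0.14  1.33 -0.   -1.2 ] 5.7 [450. 154. 447.] [-0.04  0.32 -0.95]
tote 13091 [ 0 11] [ 99 154] [ 6.40001e+02 -1.97250e+01  3.50000e-02] 0.989
long_block 7942 [ 84 220] [221 281] [4.41325e+02 2.45851e+02 1.04000e-01] 0.978
```

View pics/w-22.png

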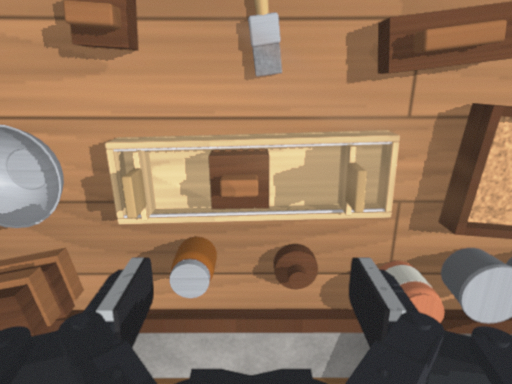

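```bash
cat >> h.py <<'E'
TO=np.array([638.8,-19.7,.027])
def tw(x,y,z): return w(np.array([[x,y,z]],float),TO)[0]
def fe(): s=read_state();return round(s["time_s"],1),np.round(s["tcp_pos"],1),np.round(s["ft_force"],1),round(s["grip_width"],3),np.round(s["finger_force"],1)
def slide(y0,y1):
    a=np.pi/2+TO[2]
    go(tw(0,y0,175),a); r.move_l(list(tw(0,y0,112)),rate=100); fingers.grasp(grasp_force=30); print("grip",fe())
    r.move_l(list(tw(0,y1,112)),rate=90); print("slid",fe())
    fingers.open_gripper(); r.move_l(list(tw(0,y1,180)),rate=150); print("off",fe())
E
python3 - <<'E'
from h import *
t=cam("top")
P=plane(t,[[223+2.5,160+13]],112)
print("top left",P)
# wrist view geometry recomputed for TCP (570,-22,430)
d=cam("wrist"); T=np.eye(4);T[:3,:3]=R.from_rotvec(rot(np.pi/2)).as_matrix();T[:3,3]=570,-22,430
M=T@np.array(d["mount"]); 
if abs(M[0,3]-488)>5: T[:3,:3]=R.from_rotvec(rot(-np.pi/2)).as_matrix(); M=T@np.array(d["mount"])
d["Rm"],d["o"]=M[:3,:3],M[:3,3]; print(np.round(d["o"]))
c,s=np.cos(TO[2]),np.sin(TO[2])
p=[]
for uv in[(361,189),(128,193)]:
    q=plane(d,[uv],112)[0]-[*TO[:2],0]; p.append(-s*q[0]+c*q[1]); print(uv,"tote x,y",c*q[0]+s*q[1],p[-1])
im=cv2.imread("pics/w-22.png")
for y in p:
    for i in (0,1):
        h=cv2.convexHull(np.float32(proj(d,w(B["tab"][i]+[0,y,0],TO)))).astype(int); cv2.polylines(im,[h],True,(0,0,255),1)
cv2.polylines(im,[proj(d,w(np.array([[-65,-215,50],[65,-215,50],[65,215,50],[-65,215,50]]),TO)).round().astype(int)],True,(255,0,0),1)
cv2.imwrite("pics/o1.png",cv2.resize(im[110:240,90:420],None,fx=2.4,fy=2.4))
E
```

```text
top left [[628.49624882 120.37122422 112.        ]]
[489. -22. 546.]
(361, 189) tote x,y -3.7075009265647996 144.33317747379118
(128, 193) tote x,y -6.532766621116352 -166.78744150096526
```

View pics/o1.png

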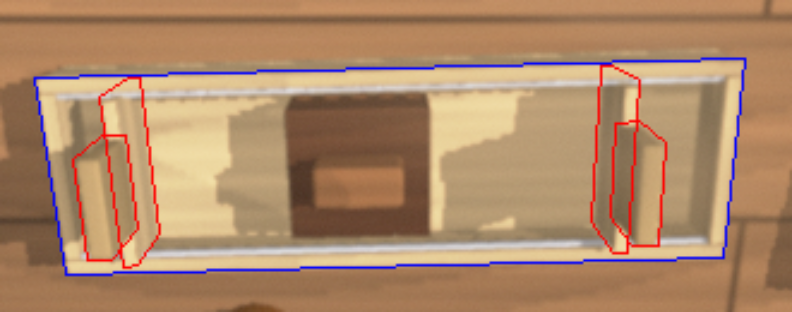

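The overlay matches: the tote rim fits, and the tabs are at tote y ≈ +144 and −167. Now I'll slide the dividers.

Run:
```python
from h import *
slide(144,14)
slide(-167,-102)
go(tw(-68,0,430),np.pi/2); d=cam("wrist"); cv2.imwrite("pics/w2.png",d["image"][:,:,::-1])
m=mask("stored_block",d)
if m is not None: print(fit("stored_block",[(d,m)],[640,-55,.027]))
im=d["image"][:,:,::-1].copy()
for y in (14,-102):
    for i in (0,1): cv2.polylines(im,[cv2.convexHull(np.float32(proj(d,w(B["tab"][i]+[0,y,0],TO)))).astype(int)],True,(0,0,255),1)
cv2.imwrite("pics/o2.png",cv2.resize(im[110:240,90:420],None,fx=2.4,fy=2.4))
print(fe())
```

```text
grip (8.7, array([635. , 124.2, 112.3]), array([-0.2, -0.9,  1.9]), 0.157, np.float64(32.5))
slid (10.3, array([638.3,  -7.1, 112.2]), array([-1.1,  3.1,  4.2]), 0.158, np.float64(33.0))
off (11.6, array([638.2,  -5.7, 179.5]), array([-0.2,  0.7, -0.4]), 0.997, np.float64(0.0))
grip (13.7, array([ 643.4, -186.8,  112.3]), array([-0.9, -0.7,  2.2]), 0.16, np.float64(32.9))
slid (14.6, array([ 641.7, -119.8,  112.3]), array([-0.9,  2.1,  6.9]), 0.154, np.float64(33.6))
off (15.9, array([ 641.3, -121.6,  179.6]), array([ 0.1, -0.9, -0.7]), 0.997, np.float64(0.0))
(array([ 6.39629411e+02, -5.67006563e+01, -2.15008364e-03]), np.float64(0.9559147685525349))
(17.1, array([570.7, -22. , 427.7]), array([-0.2, -0.5, -0.3]), 1.0, np.float64(0.0))
```

View pics/o2.png

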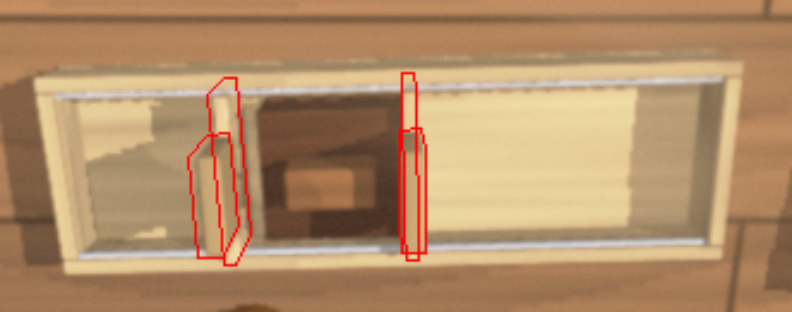

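Both dividers stand as planned: left bay about 187 mm, right about 100–103 mm, and the stored block is flat between them. Next, the long block.

```bash
cat >> h.py <<'E'
def carry(q,y1):
    x,y,a=q; p=[x,y,150]; r0=best(p,a)
    ax=R.from_rotvec(r0).as_matrix()[:,1]; b=np.arctan2(ax[1],ax[0]); r1=rot(b+TO[2]-a)
    r.goto(p,list(r0)); r.move_l([x,y,73],rate=90); fingers.grasp(grasp_force=60); print("grip",fe())
    r.move_l([x,y,205],rate=140); print("up",fe())
    T=tw(0,y1,0)[:2]
    r.move_l([*T,205],list(r1),rate=170); r.move_l([*T,88],rate=90); print("low",fe())
    f0=read_state()["ft_force"][2]
    for z in np.arange(86,78.5,-1):
        r.move_l([*T,z],rate=25); f=read_state()["ft_force"][2]
        if f-f0>1.5: break
    print("down",z,fe())
def leave():
    fingers.open_gripper(); p=read_state()["tcp_pos"]; r.move_l([p[0],p[1],200],rate=150); print("off",fe())
E
python3 - <<'E'
from h import *
carry([441.3,245.5,.107],111.5)
d=cam("scene"); cv2.imwrite("pics/s3.png",cv2.resize(d["image"][130:290,150:350,::-1],None,fx=3,fy=3))
E
```

```text
grip (20.2, array([441.2, 245.6,  73.3]), array([-2.5, -0.2,  5.1]), 0.297, np.float64(60.1))
up (21.3, array([440.6, 245.1, 203.9]), array([-0.8,  0.2, -5. ]), 0.294, np.float64(59.2))
low (24.3, array([636.4,  91.9,  88.8]), array([-1. ,  0.1, -4.6]), 0.292, np.float64(59.1))
down 81.0 (25.8, array([636. ,  91.8,  81.3]), array([-0.8,  0.7, -1.1]), 0.292, np.float64(59.6))
```

View pics/s3.png

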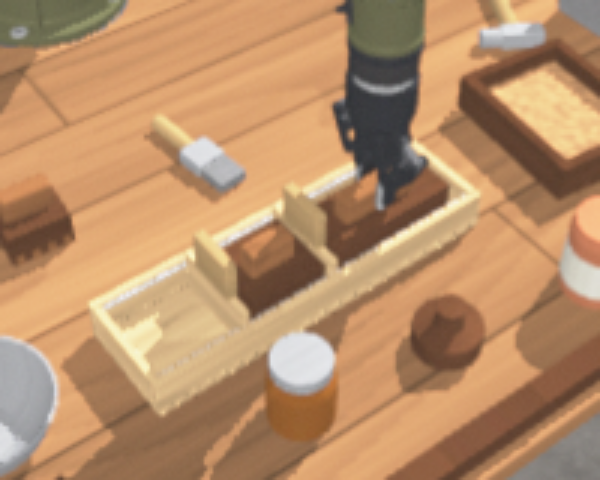

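The long block sits flat in the left bay, with contact at the expected floor height. I'll release it and do the short block.

Run:
```python
from h import *
leave()
carry([414,-222.7,-.06],-154)
```

```text
off (27.4, array([635.1,  91.7, 199. ]), array([-0.4, -0.2,  0.2]), 1.0, np.float64(0.0))
grip (30.5, array([ 414.2, -222.9,   73.4]), array([-0.8,  0.1,  4.7]), 0.294, np.float64(60.0))
up (31.6, array([ 413.4, -222.3,  204. ]), array([ 0.3, -0.8, -2.2]), 0.294, np.float64(59.1))
low (34.5, array([ 643.5, -173.8,   88.8]), array([ 0.2, -0.6, -2.4]), 0.295, np.float64(59.1))
down 81.0 (36.0, array([ 643.1, -173.7,   81.4]), array([-1.9,  0.4,  2.6]), 0.292, np.float64(59.5))
```

Run:
```python
from h import *
leave()
go(tw(-68,0,430),np.pi/2); d=cam("wrist"); e=cam("scene")
for n,q in(("long_block",[636,92,.03]),("short_block",[643,-173,.03]),("stored_block",[640,-56,.03])):
    B[n]=[p-[0,0,0] if n=="stored_block" else p+[0,0,8] for p in B[n]]
    m=mask(n,d)
    if m is not None: print(n,m.sum(),fit(n,[(d,m)],q))
a=cv2.resize(d["image"][110:240,90:420],(800,315)); b=cv2.resize(e["image"][150:290,130:487],(800,285),interpolation=cv2.INTER_AREA)
cv2.imwrite("pics/f.png",np.vstack([a,b])[:,:,::-1]); print(fe())
```

```text
off (37.6, array([ 642.4, -173.5,  199. ]), array([ 0.3, -0. , -0.8]), 0.998, np.float64(0.0))
long_block 5835 (array([6.35918763e+02, 9.12893333e+01, 2.72258458e-02]), np.float64(0.9766560977166812))
short_block 2552 (array([ 6.42738108e+02, -1.73889072e+02,  3.89011676e-02]), np.float64(0.873323174003563))
stored_block 3396 (array([ 6.40095688e+02, -5.59686741e+01,  2.82969323e-04]), np.float64(0.9359374730412878))
(39.4, array([570.8, -21.7, 429.5]), array([-0. , -0.3, -0.3]), 1.003, np.float64(0.0))
```

View pics/f.png

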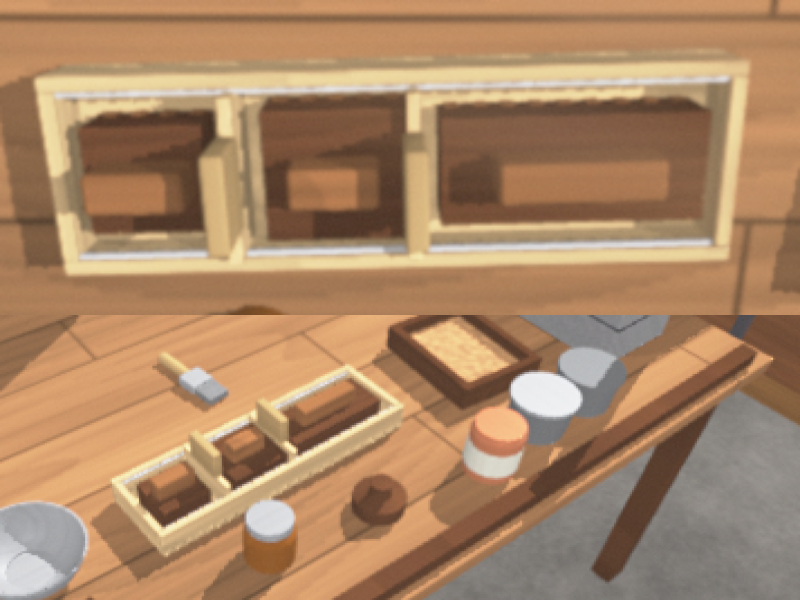

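All three blocks lie flat in their bays, nothing else has moved, and the arm is clear, so I'm handing in.

```bash
python3 -c "
from workcell import *
print(ticket.sign_off())"
```

```text
the job is handed in; nothing more can be done
None
```

The job is handed in at about 39 s on the robot's clock: the long block lies flat in the tray-side bay, the short block in the basin-side bay, and the stored block between the dividers, with everything else left where it was in the final pictures.

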